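Find the concealed catch of the bit chest and press it

ROBOT

A 6-joint arm with a two-finger parallel gripper is mounted at the origin on the work surface; the furniture and walls round the work are solid. World frame = base frame: x ahead of the robot, y to its left, z up, the work surface at z = 0. Lengths are in m, angles in degrees, forces in N, time in s.
With the tool pointing down it reaches from about 0.3 to 1 m from the base axis. Payload 5.1 kg.
Tool frame: the origin (TCP) lies at the very end of the fingers, on their centre line; the grasp point (between the pads) lies r.grip_depth behind it (r.grip_depth is the distance from the TCP to the grasp point, in m); z points along the fingers, y is the line along which they close (so a half turn about z gives the same grasp; the last joint's range is limited). The gripper opens to 95 mm and grips with 3 to 60 N. Pads are 20 mm wide; open, the fingers measure 119 mm over their backs; the gripper's body (75 mm by 180 mm) begins 59 mm behind the grasp point.
Start: joints at [63.048, 7.093, 94.555, -0, 78.352, -4.733], TCP at [0.246, 0.602, 0.215] pointing down, gripper open.
Joint ranges: [-149.61, 149.61], [-58.7, 133.49], [1.44, 155.28], [-77.14, 257.14], [18.33, 153.61], [-166.67, 166.67]. Speed limits (degrees/s): [147.25, 147.25, 180, 180, 180, 180].

INTERFACE

Orientations are given as [roll, pitch, yaw] about the fixed x, y, z axes, in that order (R = Rz(yaw) Ry(pitch) Rx(roll)).
In Python, from bench import r gives the robot as it stands.
- The arm moves only by the shell command python3 -m crank 'ROWS' [OPENING] [FORCE]. ROWS is JSON, a list of rows, each a list of 2 entries, a list of its own where there are three numbers: the shift along the world's x, y, z in m, then the turn about the world's z in degrees. A call has 1 to 12 rows; each row is the pose to reach, as a shift and turn from the pose commanded when the call began; what a row does not reach only later rows make up. A row lasts 1/12 s, in which the tool goes at most 41.7 mm and 7.16 degrees, less where a joint would pass 70% of its speed; a pose out of reach is approached as far as the arm can. A call with a gripper value outside its range is refused whole. OPENING is the finger opening in m, from 0 to 0.0951, set as the call begins (- or left out, the last holds). The fingers move at their own pace and stop on an object; FORCE is the grip in N (left out, the last holds). Time passes only in rows, so rows that repeat a pose let the fingers close. It gives the time, the measured TCP pose, the force, the opening and the grip force at its end, in the units of the state.
- r.read_state(): the state, without advancing time (a new reading comes with each control period).
- r.read_camera(name): name is "scene" or "top" or "wrist"; returns (picture, depth): 480x640x3 uint8, blue, green, red; 480x640 float32, m along the optical axis (not along the pixel's ray), 0 where there is no reading.
- r.calibration(name): a dict with "fx", "fy", "cx", "cy" (pixels), "world_to_cam" (4x4, takes a point from world to camera coordinates). Camera axes: x right, y down, z forward; pixel columns grow to the right and rows downward; lengths in m; the calibration is good to about 2 mm. A picture is of the moment at which its call begins: read the wrist's pose just before it. calibration takes no time and is no camera call; for the wrist camera it gives the pose at the moment of the call.
- r.sign_off(): hands the job in; it is judged then, once.
Trained networks look in the newest picture that a camera, given by its name, has taken for a name from the list of things; names that differ only in an ending like _2 or _b are one class to them, and where a whole thing is asked for, a point or a joint stands for the part that bears it (a point fixed in the world has none). Each returns a list of dicts, best first, with "score" (0 to 1); they miss things now and then, are a little off and sometimes report something else, mostly with a low value. They report only what shows in the picture. A call takes as long as a camera call.
- r.look_for(camera, name): "extent" ([left, top, right, bottom] in pixels, round what is visible of it).
- r.masks_of(camera, name): "region" (480x640 bool, what is visible of it) and "extent" ([left, top, right, bottom] in pixels, round what is visible of it).
- r.spot_point(camera, name): "xy" ([column, row] in pixels: a listed point, or the origin of a listed thing).
The state is a dict: "clock": time; "joints": joint angles; "qd": joint speeds; "joint_torque": joint torques, N m; "position": TCP position; "tcp_rot": TCP orientation; "wrist_force": force on the tool from outside, world axes, zero at the start; "torque": the same for the moment, N m; "grip_width": opening from 0.0 (shut) to 1.0 (fully open); "grasp_force": force on a finger pad.
Only numpy, scipy, OpenCV 4.12 (cv2) and the standard library are available. Lean on these libraries where they do the work, as an engineer would, in place of code of your own. Each camera call takes 0.05 s, during which the arm holds its last target. There are 200 camera calls.

TASK

The small plywood chest has a drawer without a handle, held by a concealed catch: one of the six identical square tiles in its flat top is really a flush push plate. Feel across the tiles with the closed fingertips until you find the one that gives, press it fully down so that the drawer springs out by itself, then let go and move clear so that the plate comes back up. Grasp or lift nothing, do not touch the drawer, and leave the jar, the tape measure and the screwdriver beside the chest where they are.

Things in the scene. Friction and masses are not known exactly. Their poses are not given: they have to be found in the camera images.
- chest: plywood chest fixed to the bench, 136 (x) x 188 (y) x 80 mm high. Origin: centre of its underside, on the bench; z up, x towards its back, y to the left seen from its drawer front, which faces -x (the robot). Its yaw varies by 0.25 rad either way. The flat top is a dark frame 16 mm wide round six pale square tiles; screws at the frame's corners are mere decoration.
- panel (a point): centre of the flat top (80 mm up, axes as the chest's). Tiles 50 x 50 mm, 2 mm seams, centres at x = -26 or +26, y = -52, 0 or +52 mm from here. All look alike and lie flush; five are rigid, one (any) is the catch. Only touch tells: rigid tiles stop a fingertip at once, the catch sinks 6 mm. Press well inside one tile: a tip over a seam is stopped by the neighbour.
- catch (a joint): how far the concealed catch tile is pressed down, m: 0 = flush, 0.006 = fully down. The drawer is freed at about 0.004 to 0.005. It springs back up when let go (spring about 1 N at the start, 3.5 N fully down). Which tile it is, is not given.
- drawer_slide (a joint): how far the drawer has come out of the chest towards -x of the chest, m: 0 = shut, 0.036 = fully out. Held shut by the catch; once freed, a spring pushes it fully out in about half a second and it stays out.
- drawer: the drawer with its pale flush front 170 mm wide and 56 mm high (9 to 65 mm above the bench) and no handle, holding a screwdriver and a bolt that are fixed in it. Its origin is that of the chest when shut and moves with the drawer. Not to be touched.
- screw_jar: glass jar of screws, 62 mm across, 80 mm high, standing loose about 147 mm to the left (+y) of the chest's centre; origin at the centre of its underside. Leave it alone.
- tape_measure: yellow tape measure, 65 x 76 x 35 mm high, lying loose about 130 mm behind (+x) the chest's centre; origin at the centre of its underside. Leave it alone.
- driver_c: screwdriver with red handle, 175 mm long, 25 mm thick, lying loose about 130 mm to the right (-y) of the chest's centre, roughly along the chest's x; origin at the centre of its underside. Leave it alone.

How it is judged:
By the outcome, as a careful person would: the job done as asked, in the order asked, and still so for the second after the job is handed in, with the robot touching nothing.
It also fails if it takes over 45 s, if anything falls off the work surface, if the arm or the gripper's body presses on something with over 40 N, if the wrist force passes 120 N, or if a joint passes its speed limit or range.

## Working session

There is one attempt and no reset: what is moved stays moved. The work goes in short steps, Python scripts to look and compute and a shell command to move; the robot and the scene stay as the last step left them, time stands still between calls to the robot, and variables do not carry over. Pictures are saved under pics/ and viewed, at most 10 in all, crops included, and the job is handed in when it is done.

```bash
mkdir -p pics; python3 - <<'E'
from bench import r
import cv2,numpy as np
s=r.read_state();print(s)
for n in("top","scene"):
    p,d=r.read_camera(n);cv2.imwrite(f"pics/{n}0.png",p)
    for k in("panel","chest"):print(n,k,[(x['score'],x['xy']) for x in r.spot_point(n,k)][:2])
    c=r.calibration(n);print(c)
    m=r.masks_of(n,"chest")
    if m:
        v,u=np.nonzero(m[0]['region']&(d>0));z=d[v,u]
        P=np.c_[(u-c['cx'])*z/c['fx'],(v-c['cy'])*z/c['fy'],z,np.ones(len(z))]@np.linalg.inv(c['world_to_cam']).T
        t=P[abs(P[:,2]-.08)<.006];print(len(t),len(P),t.mean(0),cv2.minAreaRect(t[:,:2].astype(np.float32)*1000))
E
```

```text
{'clock': 0.0, 'joints': array([ 6.30482596e+01,  7.13437040e+00,  9.46331076e+01, -6.43992622e-04,
        7.83526030e+01, -4.73222039e+00]), 'qd': array([-0.02999988, -0.05882747, -0.05272087,  0.09166738,  0.11013749,
       -0.04944032]), 'joint_torque': array([ 3.15361423e-03, -4.17570305e+01, -3.59944689e+01,  7.75049860e-02,
        4.90300439e-02, -1.60011869e-04]), 'position': array([0.24553492, 0.60114708, 0.21338724]), 'tcp_rot': array([-1.79880276e+02, -9.27824112e-03,  1.57780601e+02]), 'wrist_force': array([-0.15866211, -0.52184127,  0.36456109]), 'torque': array([-0.038079  ,  0.01696028, -0.02224995]), 'grasp_force': 0.0, 'grip_width': 1.0016431036764761}
top panel [(0.58, [302.1, 257.3])]
top chest [(0.82, [304.3, 259.3])]
{'fx': 620.6412701075926, 'fy': 620.6412701075926, 'cx': 328.23484069721684, 'cy': 240.16458149678832, 'world_to_cam': array([[ 0.02002749, -0.99978553,  0.00527283,  0.0457333 ],
       [-0.9976397 , -0.02033041, -0.06558731,  0.6443089 ],
       [ 0.06568044, -0.00394683, -0.9978329 ,  0.91818355],
       [ 0.        ,  0.        ,  0.        ,  1.        ]])}
4607 4895 [0.61272491 0.09482877 0.08114523 1.        ] ((613.162841796875, 95.0791244506836), (188.38502502441406, 136.26412963867188), 76.60640716552734)
scene panel []
scene chest []
{'fx': 580.0788413268878, 'fy': 580.0788413268878, 'cx': 320.4234682708674, 'cy': 242.3758054766549, 'world_to_cam': array([[ 0.8868996 , -0.46182346,  0.01132228, -0.53322509],
       [-0.19999687, -0.40594245, -0.89174659,  0.20792897],
       [ 0.41642569,  0.78862527, -0.45239345,  0.65075358],
       [ 0.        ,  0.        ,  0.        ,  1.        ]])}
1918 6019 [0.6015604  0.07172914 0.07979543 1.        ] ((610.05712890625, 95.3890609741211), (194.12254333496094, 137.16038513183594), 76.62747955322266)
```

View pics/top0.png

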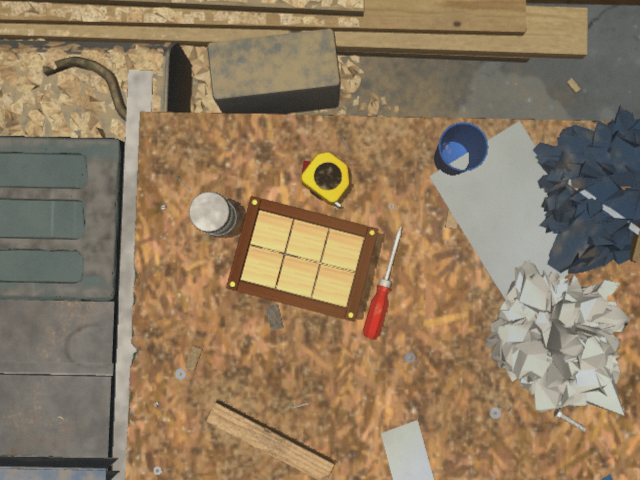

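```bash
python3 - <<'E'
import numpy as np
a=np.radians(-13.4);c=np.array([.613,.095])
R=np.array([[np.cos(a),-np.sin(a)],[np.sin(a),np.cos(a)]])
for x in(-.026,.026):
  for y in(-.052,0,.052): print(x,y,(c+R@[x,y]).round(4))
E
```

```text
-0.026 -0.052 [0.5757 0.0504]
-0.026 0 [0.5877 0.101 ]
-0.026 0.052 [0.5998 0.1516]
0.026 -0.052 [0.6262 0.0384]
0.026 0 [0.6383 0.089 ]
0.026 0.052 [0.6503 0.1396]
```

```bash
python3 - <<'E'
from bench import r
import numpy as np
for n in("top","scene"):
    p,d=r.read_camera(n);c=r.calibration(n)
    v,u=np.nonzero(d>0);z=d[v,u]
    P=np.c_[(u-c['cx'])*z/c['fx'],(v-c['cy'])*z/c['fy'],z,np.ones(len(z))]@np.linalg.inv(c['world_to_cam']).T
    print(n);print("x rows .1.. step .1; y cols -.2.. step .1")
    for x in np.arange(.1,1.,.1):
        print(round(x,1),[round(float(q[:,2].max()),2) if len(q:=P[(abs(P[:,0]-x)<.05)&(abs(P[:,1]-y)<.05)]) else None for y in np.arange(-.2,.75,.1)])
E
```

```text
top
x rows .1.. step .1; y cols -.2.. step .1
0.1 [None, None, None, None, None, None, None, None, None, None]
0.2 [None, None, None, None, None, None, None, None, None, None]
0.3 [0.01, 0.02, 0.02, 0.03, 0.02, 0.01, 0.07, 0.07, None, None]
0.4 [0.1, 0.02, 0.03, 0.03, 0.03, 0.01, 0.01, 0.01, 0.01, None]
0.5 [0.15, 0.01, 0.09, 0.09, 0.01, 0.01, 0.01, 0.01, 0.01, None]
0.6 [0.1, 0.01, 0.09, 0.67, 0.09, 0.01, 0.01, 0.01, 0.01, None]
0.7 [0.09, 0.09, 0.08, 0.09, 0.09, 0.08, 0.01, 0.01, 0.01, None]
0.8 [0.09, 0.09, 0.04, 0.04, 0.01, 0.01, 0.01, 0.01, 0.01, None]
0.9 [None, None, None, None, None, -0.0, -0.0, None, -0.54, -0.54]
scene
x rows .1.. step .1; y cols -.2.. step .1
0.1 [None, None, None, None, None, None, None, None, None, None]
0.2 [0.0, 0.02, 0.01, 0.01, 0.0, 0.0, 0.01, 0.36, 0.38, 0.31]
0.3 [0.01, 0.01, 0.02, 0.02, 0.02, 0.0, 0.07, 0.39, 0.4, 0.34]
0.4 [0.1, 0.02, 0.02, 0.02, 0.02, 0.01, 0.01, 0.01, 0.01, 0.01]
0.5 [0.14, 0.0, 0.08, 0.08, 0.01, 0.01, 0.01, 0.01, 0.01, 0.01]
0.6 [0.09, 0.01, 0.08, 0.08, 0.08, 0.0, 0.01, 0.01, 0.01, 0.01]
0.7 [0.09, 0.09, 0.08, 0.08, 0.08, 0.08, 0.01, 0.01, 0.01, 0.01]
0.8 [0.09, 0.09, 0.04, 0.04, 0.0, 0.0, 0.01, 0.01, 0.01, 0.01]
0.9 [None, None, None, None, None, -0.01, -0.01, None, None, None]
```

View pics/scene0.png

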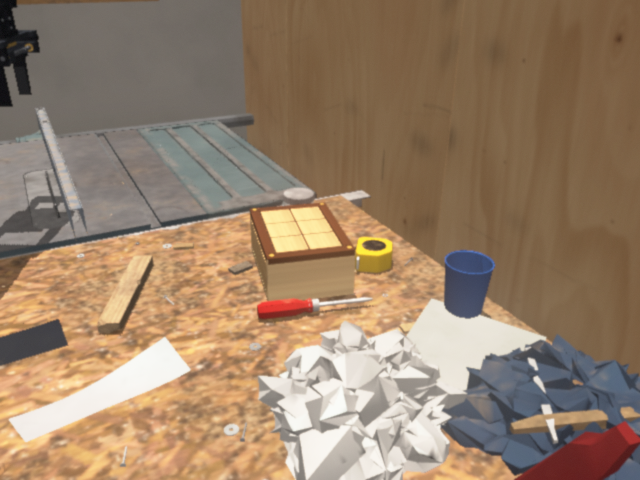

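The top view shows the chest at (303,258), the jar at (212,213), the tape measure at (327,177) and the screwdriver at (380,300). The scene view confirms a clear path over the bench. Next I'll close the fingers and move above the back-left part of the near row.

```bash
python3 -m crank '[[[0.015,-0.019,0],1],[[0.030,-0.038,0],2],[[0.048,-0.061,0],3],[[0.066,-0.084,0],4],[[0.084,-0.107,0],5],[[0.102,-0.130,0],6],[[0.120,-0.153,0],7],[[0.138,-0.176,0],8],[[0.156,-0.199,0],8.8],[[0.170,-0.216,0],8.8],[[0.177,-0.225,0],8.8],[[0.177,-0.225,0],8.8]]' 0 10
python3 -m crank '[[[0.015,-0.019,0],0],[[0.030,-0.038,0],0],[[0.048,-0.061,0],0],[[0.066,-0.084,0],0],[[0.084,-0.107,-0.01],0],[[0.102,-0.130,-0.03],0],[[0.120,-0.153,-0.05],0],[[0.138,-0.176,-0.07],0],[[0.156,-0.199,-0.09],0],[[0.170,-0.216,-0.10],0],[[0.177,-0.225,-0.105],0],[[0.177,-0.225,-0.105],0]]'
```

```text
clock: 1.5
position: [0.424, 0.3754, 0.2148]
tcp_rot: [180.0, 0.0, 166.4]
wrist_force: [-0.5, 0.2, 0.4]
grip_width: 0.217
grasp_force: 0.0
clock: 2.5
position: [0.5998, 0.1512, 0.1081]
tcp_rot: [-180.0, -0.1, 166.5]
wrist_force: [-1.1, -0.3, 0.1]
grip_width: 0.005
grasp_force: 0.0
```

```bash
python3 -m crank '[[[0,0,-0.008],0],[[0,0,-0.016],0],[[0,0,-0.022],0],[[0,0,-0.025],0],[[0,0,-0.027],0],[[0,0,-0.028],0],[[0,0,-0.029],0],[[0,0,-0.030],0],[[0,0,-0.030],0]]'
python3 -m crank '[[[0,0,-0.001],0],[[0,0,-0.001],0],[[0,0,-0.001],0]]'
```

```text
clock: 3.25
position: [0.6001, 0.1519, 0.0803]
tcp_rot: [180.0, 0.0, 166.6]
wrist_force: [-0.9, -0.3, 2.1]
grip_width: 0.007
grasp_force: 1.0
clock: 3.5
position: [0.6001, 0.1519, 0.0803]
tcp_rot: [180.0, 0.0, 166.6]
wrist_force: [-2.8, 0.1, 6.7]
grip_width: 0.007
grasp_force: 3.3
```

```bash
python3 -m crank '[[[0,0,0.008],0],[[0,0,0.012],0],[[-0.004,-0.017,0.012],0],[[-0.008,-0.034,0.012],0],[[-0.012,-0.051,0.012],0],[[-0.012,-0.051,0.008],0],[[-0.012,-0.051,0.004],0],[[-0.012,-0.051,0.002],0],[[-0.012,-0.051,0.001],0],[[-0.012,-0.051,0],0],[[-0.012,-0.051,0],0],[[-0.012,-0.051,0],0]]'
```

```text
clock: 4.5
position: [0.5879, 0.1012, 0.0787]
tcp_rot: [180.0, 0.0, 166.6]
wrist_force: [-0.8, -0.2, 0.8]
grip_width: 0.007
grasp_force: 0.8
```

```bash
python3 -m crank '[[[0,0,-0.001],0],[[0,0,-0.002],0],[[0,0,-0.002],0]]'
```

```text
clock: 4.75
position: [0.588, 0.1012, 0.0768]
tcp_rot: [180.0, 0.0, 166.6]
wrist_force: [-1.7, 0.0, 2.8]
grip_width: 0.002
grasp_force: 1.6
```

It gives, so this is the catch. I'll press it fully down, hold, then release.

```bash
python3 -m crank '[[[0,0,-0.001],0],[[0,0,-0.002],0],[[0,0,-0.003],0],[[0,0,-0.004],0],[[0,0,-0.0045],0],[[0,0,-0.0045],0],[[0,0,-0.0045],0],[[0,0,-0.0045],0],[[0,0,-0.0045],0],[[0,0,-0.0045],0],[[0,0,-0.0045],0]]'
python3 - <<'E'
from bench import r
import cv2
for n in("scene","top"):
    p,d=r.read_camera(n);cv2.imwrite(f"pics/{n}1.png",p)
E
```

```text
clock: 5.67
position: [0.5881, 0.1011, 0.0741]
tcp_rot: [180.0, -0.0, 166.6]
wrist_force: [-6.2, 1.8, 11.9]
grip_width: 0.006
grasp_force: 5.9
```

View pics/scene1.png

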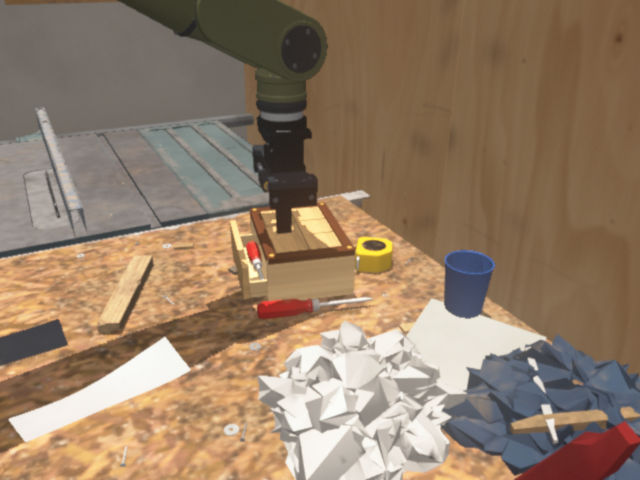

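The picture shows the drawer out at (250,260) with the tip on the tile, and the plate bottomed at 6 mm. Now I'll lift straight up and move clear to the left, back along the path I came in on.

```bash
python3 -m crank '[[[0,0,0.004],0],[[0,0,0.010],0],[[0,0,0.02],0],[[0,0,0.035],0],[[0,0,0.055],0],[[0,0,0.08],0],[[0,0,0.105],0],[[0,0,0.125],0],[[0,0,0.135],0],[[0,0,0.14],0],[[0,0,0.14],0]]'
python3 -m crank '[[[-0.005,0.006,0],0],[[-0.015,0.02,0],0],[[-0.03,0.04,0],0],[[-0.048,0.065,0],0],[[-0.066,0.09,0],0],[[-0.084,0.115,0],0],[[-0.102,0.14,0],0],[[-0.12,0.165,0],0],[[-0.135,0.185,0],0],[[-0.145,0.195,0],0],[[-0.15,0.2,0],0],[[-0.15,0.2,0],0]]'
python3 - <<'E'
from bench import r
import cv2,numpy as np
p,d=r.read_camera("top");c=r.calibration("top");cv2.imwrite("pics/top2.png",p)
v,u=np.nonzero(d>0);z=d[v,u]
P=(np.c_[(u-c['cx'])*z/c['fx'],(v-c['cy'])*z/c['fy'],z,np.ones(len(z))]@np.linalg.inv(c['world_to_cam']).T)
a=np.radians(-13.4);C=np.array([.613,.095]);R=np.array([[np.cos(a),-np.sin(a)],[np.sin(a),np.cos(a)]])
for x in(-.026,.026):
  for y in(-.052,0,.052):
    k=C+R@[x,y];q=P[np.hypot(*(P[:,:2]-k).T)<.018];print(x,y,len(q),np.median(q[:,2]).round(4) if len(q) else 0)
E
```

```text
clock: 6.68
position: [0.5882, 0.1006, 0.213]
tcp_rot: [180.0, 0.1, 166.6]
wrist_force: [0.7, 0.6, -0.3]
grip_width: 0.003
grasp_force: 0.0
clock: 7.68
position: [0.436, 0.3013, 0.2104]
tcp_rot: [-179.9, -0.1, 166.7]
wrist_force: [0.3, -0.4, -0.0]
grip_width: 0.003
grasp_force: 0.0
-0.026 -0.052 513 0.0813
-0.026 0 509 0.0811
-0.026 0.052 506 0.0812
0.026 -0.052 506 0.0813
0.026 0 509 0.0812
0.026 0.052 504 0.0813
```

View pics/top2.png

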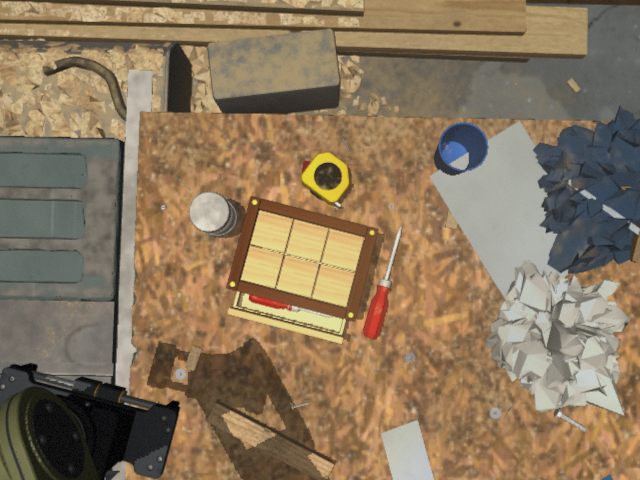

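The drawer is fully out at (290,313), all six tiles are flush again, and the jar, tape measure and screwdriver haven't moved. The arm is clear.

```bash
python3 -c "from bench import r; print(r.sign_off())"
```

```text
the job is handed in; nothing more can be done
None
```

The catch was the middle tile of the front row (x = -26, y = 0 mm): I pressed it fully down, the drawer sprang out, the plate came back up flush, the arm moved clear with the jar, tape measure and screwdriver untouched, and the job is handed in.

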